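# Push the dish onto the balance pan and shut the wind cover

## Robot

A 6-joint arm with a two-finger parallel gripper is mounted at the origin on a cart in front of the work surface, level with it; the furniture and walls round the work are solid. World frame = base frame: x ahead of the robot, y to its left, z up, the work surface at z = 0. Lengths are in mm, angles in rad, forces in N, time in s.
With the tool pointing down it reaches from about 300 to 775 mm from the base axis. Payload 14.6 kg.
Tool frame: the origin (TCP) lies midway between the tips of the shut fingers; the grasp point (between the pads) lies 19 mm behind it (manip.hold_point_z is the distance from the TCP to the grasp point, in mm); z points along the fingers, y is the direction in which the jaws open and shut (so a half turn about z gives the same grasp; the last joint's range is limited). The gripper opens to 94 mm and grips with 3 to 60 N. Pads are 16 mm wide; open, the fingers measure 119 mm over their backs; the gripper's body (75 mm by 177 mm) begins 78 mm behind the grasp point.
Start: joints at [1.254, 0.3, 1.521, -0, 1.321, -0.067], TCP at [135.963, 532.919, 205.446] pointing down, gripper open.
Joint ranges: [-3.03, 3.03], [-0.79, 2.21], [0.23, 2.52], [-1.04, 4.18], [0, 3.07], [-2.55, 2.55]. Speed limits (rad/s): [2.22, 2.22, 2.57, 3.14, 3.14, 3.14].

## Interface

Orientations are given as [roll, pitch, yaw] about the fixed x, y, z axes, in that order (R = Rz(yaw) Ry(pitch) Rx(roll)).
In Python, from cell import manip gives the robot as it stands.
- The arm moves only by the shell command python3 -m crank 'ROWS' [OPENING] [FORCE]. ROWS is JSON, a list of rows, each an object with "offset": the shift along the world's x, y, z in m, a list of three; "spin": the turn about the world's z in degrees. In form: [{"offset": [dx, dy, dz], "spin": spin}, ...]. A call has exactly 8 rows; each row is the pose to reach, as a shift and turn from the pose measured when the call began; what a row does not reach only later rows make up. A row lasts 1/12 s, in which the tool goes at most 41.7 mm and 7.16 degrees, less where a joint would pass 70% of its speed; a pose out of reach is approached as far as the arm can. A call with a gripper value outside its range is refused whole. OPENING is the opening, from 0 (shut) to 1 (fully open), set as the call begins (- or left out, the last holds). The fingers move at their own pace and stop on an object; FORCE is the grip in N (left out, the last holds). Time passes only in rows, so rows that repeat a pose let the fingers close, or fill a call up. It gives the time, the measured TCP pose, the force and the opening at its end, in the units of the state.
- manip.read_state(): the state, without advancing time (a new reading comes with each control period).
- manip.camera(name): name is "scene" or "top" or "wrist"; returns a dict with "pixels" (384x512x3 uint8, red, green, blue), "fx", "fy", "cx", "cy" (pixels), "k1" (the pictures are not rectified: a ray, as slopes to the right and down, at radius r is drawn at 1 + k1 r^2 times it, then the intrinsics apply), "extrinsics" (4x4, takes a point from world to camera coordinates); the wrist camera has in their place "hand_eye" (4x4, takes a point from camera to tool coordinates, whose origin is the TCP and whose axes are the flange's). Camera axes: x right, y down, z forward; pixel columns grow to the right and rows downward; lengths in mm; the calibration is good to about 2 mm. A picture is of the moment at which its call begins: read the wrist's pose just before it. There is no depth.
- manip.sign_off(): hands the job in, once; it reports no verdict.
Trained networks look in a picture, given as the dict that the camera call returned (one of the last four; its "shot" number tells which), for a name from the list of things; names that differ only in an ending like _2 or _b are one class to them, and where a whole thing is asked for, a point or a joint stands for the part that bears it (a point fixed in the world has none). Each returns a list of dicts, best first, with "conf" (0 to 1); they miss things now and then, are a little off and sometimes report something else, mostly with a low value. They report only what shows in the picture. A call takes as long as a camera call. They do not tell look-alikes from the thing itself.
- manip.search_frame(picture, name): "location" ([x, y, z] in mm, in world coordinates, good to about 4 mm: the middle of the surface that is visible of it).
- manip.masks_of(picture, name): "mask" (384x512 bool, what is visible of it).
The state is a dict: "clock": time; "joints": joint angles; "qd": joint speeds; "effort": joint torques, N m; "eef_pos": TCP position; "eef_rot": TCP orientation; "wrist_force": force on the tool from outside, world axes, zero at the start; "moment": the same for the moment, N m; "finger_gap": finger opening in mm.
Only numpy, scipy, OpenCV 4.12 (cv2) and the standard library are available. Lean on these libraries where they do the work, as an engineer would, in place of code of your own. Each camera call takes 0.05 s, during which the arm holds its last target. There are 200 camera calls.

## Task

On the balance at the front of the worktop a glass dish of salt was left hanging over the front edge of the pan, where the wind cover would come down on it. Using only the fingertips, push the dish back until it sits centred on the round pan, then push the clear wind cover down until it is fully shut over the dish. Do not lift or tip the dish, do not shove the balance about, and leave the jar, vial, bottle and flask beside it alone.

Things in the scene. Friction and masses are not known exactly. Their poses are not given: they have to be found in the camera images.
- balance: White laboratory balance, loose on rubber feet, 2.2 kg; case about 232 x 180 mm, 46 mm high, display and keys in front. Origin: centre of its underside, z up. Case, pan and cover stand turned 6 degrees clockwise (from above) against these axes: straight back, from display to hinge, is (0.9945, -0.1045, 0) in this frame; the line from pan_centre to cover_hinge points the same way.
- pan_centre (a point): Centre of the top face of the round flat pan (120 mm diameter, top face 56 mm above the worktop and 10 mm above the case around it).
- petri (a point): Centre of the underside of the round open glass dish of white salt, 90 mm diameter, 14 mm high, about 50 g, z up. Loose; it lies on the pan overhanging its front edge, 42 to 50 mm forward of the pan's centre. The shut cover's front wall stands 79 mm forward of the pan's centre and would land on it.
- cover_hinge (a point): Middle of the wind cover's hinge line, at the back of the case, 50 mm above the worktop. The line runs level, across the straight-back direction.
- cover_push (a point): On the outer (top) face of the clear wind cover, mid-width, 25 mm from its free front edge: a good place to push. Cover: clear box 153 x 156 mm, 55 mm deep, open below. Shut, the point lies 128 mm forward of cover_hinge and 55 mm above it; it swings up and back as the cover opens. Open, this face looks backward, away from the robot, its free edge 210-220 mm above the worktop.
- balance_cover (a joint): Opening angle of the wind cover in rad: 0 shut, 1.40 at the open stop. The hinge is stiff: the cover stays at any angle it is left at and must be pushed all the way down (about 1 N at the push point).
- salt_jar: Bystander: wide jar with a blue lid, 64 mm diameter, 75 mm high, right of the balance. Origin under its centre.
- vial: Bystander: small vial with a black cap, 30 mm diameter, 58 mm high, right of the balance. Origin under its centre.
- small_bottle: Bystander: small white bottle with a black cap, 48 mm diameter, 85 mm high, left of the balance. Origin under its centre.
- flask: Bystander: stoppered conical glass flask, 91 mm diameter, 151 mm high, left of the balance. Origin under its centre.
Things that resemble listed ones, but are neither listed nor needed, are in the scene too. What is shaped like the part that bears petri but purple or turquoise is not meant.

How it is judged (in metres and radians):
On the way, in this order (a step that is already met when the one before it is completed fails the run):
1. the dish is pushed back to the centre of the pan while the cover still stands open (horizontal distance between petri and pan_centre below 0.012 m and value of joint balance_cover above 0.5 rad), for 0.3 s.
2. the wind cover is pushed fully shut (value of joint balance_cover below 0.03 rad), for 0.2 s.
At the end, for the whole second after the job is handed in: The dish lies flat on the pan with its centre within 12 mm of the pan's centre, and the wind cover is shut over it (hinge below 0.03 rad, a gap of at most 5 mm at its front edge) (horizontal distance between petri and pan_centre below 0.012 m and z of petri in the frame of pan_centre between -0.004 and 0.004 m and value of joint balance_cover below 0.03 rad); the robot touches nothing.
It fails at once if the dish is lifted off the pan by more than 15 mm, or tipped by more than 0.26 rad (z of petri in the frame of pan_centre above 0.015 m or angle between petri's own z axis and vertical above 0.26 rad).
It fails at once if the dish drops off the pan (z of petri in the frame of pan_centre below -0.008 m).
It fails at once if the balance is shoved more than 30 mm (distance of balance from where it was at the start of the episode above 0.03 m).
It fails at once if a bystander (jar, vial, bottle or flask) is moved more than 30 mm (distance of any of salt_jar, vial, small_bottle, flask from where it was at the start of the episode above 0.03 m).
It also fails if it takes over 58 s, if anything falls off the work surface, if the arm or the gripper's body presses on something with over 40 N, if the wrist force passes 120 N, or if a joint passes its speed limit or range.

## Working session

There is one attempt and no reset: what is moved stays moved. The work goes in short steps, Python scripts to look and compute and a shell command to move; the robot and the scene stay as the last step left them, time stands still between calls to the robot, and variables do not carry over. Pictures are saved under pics/ and viewed, about 8 in all and at most 12, crops included, and the job is handed in when it is done.

```bash
mkdir -p pics; ls
python3 - <<'E'
from cell import manip
import cv2,numpy as np
s=manip.read_state();print(s)
for n in("scene","top"):
    p=manip.camera(n);cv2.imwrite(f"pics/{n}0.png",p["pixels"][...,::-1])
    print(n,p["fx"],p["cx"],p["cy"],p["k1"],np.round(p["extrinsics"],3).tolist())
    for k in("balance","pan_centre","petri","cover_hinge","cover_push","salt_jar","vial","small_bottle","flask"):
        print(k,[(np.round(d["location"]).tolist(),round(d["conf"],2)) for d in manip.search_frame(p,k)][:4])
a=cv2.imread("pics/scene0.png");b=cv2.imread("pics/top0.png")
E
```

```text
pics
{'clock': 0.0, 'joints': array([ 1.25441367e+00,  3.00441357e-01,  1.52162098e+00, -2.17479416e-05,
        1.32071990e+00, -6.65911655e-02]), 'qd': array([ 1.97356151e-03, -9.29745844e-04, -7.98634679e-05,  5.05190159e-04,
        3.13536366e-04,  9.72926999e-04]), 'effort': array([ 1.82052067e-03, -5.31812632e+01, -3.52729011e+01,  7.09197437e-02,
        2.45045620e-02, -8.44087458e-05]), 'eef_pos': array([135.8757935 , 532.6575875 , 204.88577741]), 'eef_rot': array([-3.14040430e+00, -5.81390469e-05,  2.89180652e+00]), 'wrist_force': array([-0.2437889 ,  0.05393372, -0.73671436]), 'moment': array([ 0.00918487, -0.0254528 ,  0.03086938]), 'finger_gap': 93.81696446260898}
scene 463.54653605855844 254.98635328769265 188.90556424599524 -0.08633482095902845 [[-0.857, 0.516, 0.012, 444.223], [0.328, 0.563, -0.759, -123.318], [-0.398, -0.646, -0.651, 1445.02], [0.0, 0.0, 0.0, 1.0]]
balance [([602.0, 40.0, 68.0], 0.75)]
pan_centre [([604.0, 40.0, 72.0], 0.76)]
petri [([494.0, 192.0, 6.0], 0.97), ([510.0, 14.0, 63.0], 0.79), ([708.0, 166.0, 4.0], 0.58)]
cover_hinge [([604.0, 44.0, 69.
[... 193 characters left out ...]
46437799811 253.59044613990557 193.0113644454746 -0.14568674146025187 [[-0.028, -0.999, -0.029, 50.495], [-0.987, 0.033, -0.16, 572.693], [0.161, 0.024, -0.987, 1028.825], [0.0, 0.0, 0.0, 1.0]]
balance [([557.0, -13.0, 53.0], 0.7)]
pan_centre [([555.0, -10.0, 49.0], 0.7)]
petri [([506.0, 17.0, 58.0], 0.93), ([504.0, 193.0, 4.0], 0.8), ([708.0, 173.0, 2.0], 0.78)]
cover_hinge [([557.0, -12.0, 52.0], 0.62)]
cover_push [([597.0, -21.0, 206.0], 0.68)]
salt_jar [([522.0, -237.0, 76.0], 0.87)]
vial [([615.0, 276.0, 66.0], 0.52), ([401.0, -247.0, 56.0], 0.43)]
small_bottle [([428.0, 288.0, 74.0], 0.63)]
flask [([621.0, 275.0, 65.0], 0.89), ([520.0, -236.0, 75.0], 0.53), ([553.0, -12.0, 51.0], 0.5)]
```

View pics/top0.png

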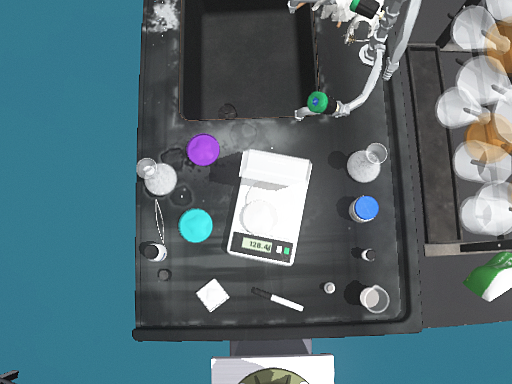

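View pics/scene0.png

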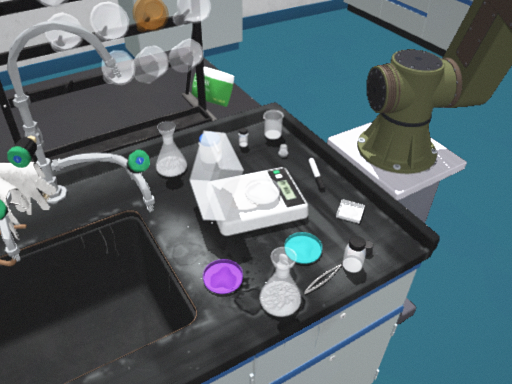

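The top view shows the balance at about (270,207) with its display at the front (262,246) and the cover standing open at the back (277,170). Three things could be taken for the dish: white on the pan (258,215), turquoise (196,225) and purple (203,150). I choose the white one on the pan. The flask is at (160,180) and the bottle at (155,252), both left. The jar (365,208) and vial (368,255) are right.

Run:
```python
import cv2,numpy as np
a=cv2.imread("pics/top0.png")[140:275,220:325];b=cv2.imread("pics/scene0.png")[125:235,185:315]
a=cv2.resize(a,None,fx=4,fy=4,interpolation=cv2.INTER_CUBIC)
b=cv2.resize(b,None,fx=3,fy=3,interpolation=cv2.INTER_CUBIC)
c=np.zeros((540,810,3),np.uint8);c[:540,:420]=a;c[:330,420:810]=b
c=np.where(c>150,((c.astype(float)-150)*2.4+0).clip(0,255),c*0.3).astype(np.uint8)
cv2.imwrite("pics/crop1.png",c[:,:800])
```

```text
(no output)
```

View pics/crop1.png

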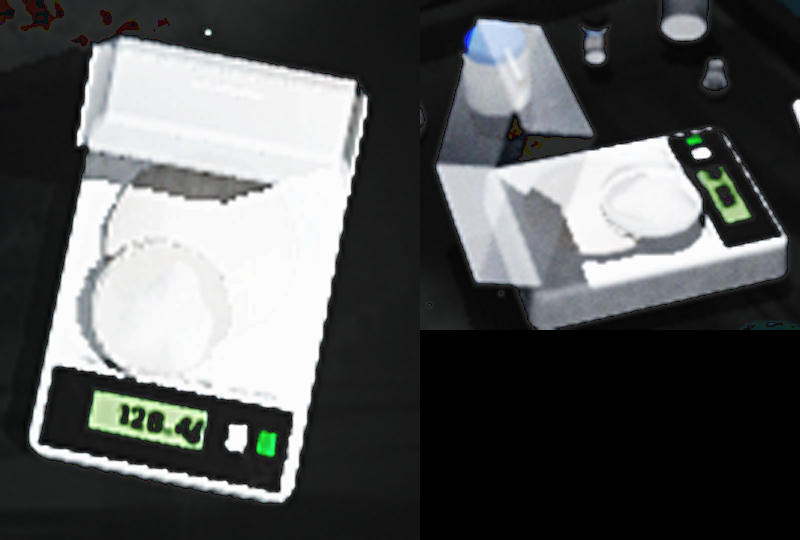

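```bash
cat > h.py <<'E'
from cell import manip
import cv2,numpy as np
from scipy.spatial.transform import Rotation as R
def ext(p,s=None):
    if "extrinsics" in p: return np.array(p["extrinsics"])
    T=np.eye(4);T[:3,:3]=R.from_euler('xyz',s["eef_rot"]).as_matrix();T[:3,3]=s["eef_pos"]
    return np.linalg.inv(T@np.array(p["hand_eye"]))
def rays(p,uv,E):
    uv=np.atleast_2d(uv).astype(float);d=np.c_[(uv[:,0]-p["cx"])/p["fx"],(uv[:,1]-p["cy"])/p["fy"]];q=d.copy()
    for _ in range(20): q=d/(1+p["k1"]*(q**2).sum(1,keepdims=True))
    v=np.c_[q,np.ones(len(q))]@E[:3,:3]
    return -E[:3,:3].T@E[:3,3],v
def onz(p,uv,z,E):
    o,v=rays(p,uv,E);return (o+v*((z-o[2])/v[:,2])[:,None])[:,:2]
def proj(p,X,E):
    c=np.atleast_2d(X)@E[:3,:3].T+E[:3,3];q=c[:,:2]/c[:,2:];q=q*(1+p["k1"]*(q**2).sum(1,keepdims=True))
    return q*[p["fx"],p["fy"]]+[p["cx"],p["cy"]]
E
python3 - <<'E'
from h import *
p=manip.camera("top");E=ext(p)
c=lambda x,y:(220+x/4,140+y/4)
print("case L/R front, left side far",onz(p,[c(33,450),c(288,500),c(80,165)],46,E).round())
print("display corners FL FR BL BR",onz(p,[c(45,428),c(280,488),c(55,367),c(293,412)],46,E).round())
print("dish",onz(p,[c(160,308),c(92,308),c(230,308),c(160,240),c(160,378)],68,E).round())
print("pan left",onz(p,[c(103,235)],56,E).round())
print("cover top edge L/R z215",onz(p,[c(95,38),c(365,92)],215,E).round(), "lower L R",onz(p,[c(80,148),c(350,178)],200,E).round())
E
```

```text
case L/R front, left side far [[423. 102.]
 [387. -59.]
 [606.  67.]]
display corners FL FR BL BR [[437.  94.]
 [395. -54.]
 [476.  86.]
 [442. -64.]]
dish [[509.  18.]
 [510.  61.]
 [508. -26.]
 [552.  17.]
 [465.  19.]]
pan left [[558.  53.]]
cover top edge L/R z215 [[ 645.   48.]
 [ 609. -100.]] lower L R [[586.  58.]
 [564. -91.]]
```

```bash
python3 -m crank '[{"offset":[0.0,0,0.03],"spin":0},{"offset":[0.03,-0.03,0.05],"spin":0},{"offset":[0.06,-0.07,0.06],"spin":0},{"offset":[0.08,-0.11,0.06],"spin":0},{"offset":[0.10,-0.15,0.06],"spin":0},{"offset":[0.12,-0.19,0.06],"spin":0},{"offset":[0.14,-0.22,0.06],"spin":0},{"offset":[0.16,-0.25,0.06],"spin":0}]' 1 10
```

```text
clock: 1.72
eef_pos: [289.9, 290.9, 265.7]
eef_rot: [3.141, 0.0, 2.892]
wrist_force: [0.7, 0.0, 0.1]
finger_gap: 94.4
```

```bash
python3 -m crank '[{"offset":[0.015,-0.035,0],"spin":0},{"offset":[0.03,-0.07,0],"spin":1},{"offset":[0.045,-0.11,0],"spin":1},{"offset":[0.06,-0.145,0],"spin":2},{"offset":[0.08,-0.18,0],"spin":2},{"offset":[0.09,-0.215,0],"spin":2},{"offset":[0.10,-0.24,0],"spin":2},{"offset":[0.11,-0.265,0],"spin":2}]'
python3 - <<'E'
from h import *
s=manip.read_state();p=manip.camera("wrist");print(s["eef_pos"],s["eef_rot"],np.round(p["hand_eye"],3).tolist(),p["fx"],p["k1"])
np.save("w1.npy",ext(p,s));cv2.imwrite("pics/w1.png",p["pixels"][...,::-1])
E=ext(p,s)
for k in("pan_centre","petri","cover_push"):print(k,[(np.round(d["location"]).tolist(),round(d["conf"],2)) for d in manip.search_frame(p,k)][:3])
E
```

```text
clock: 2.38
eef_pos: [400.1, 24.1, 265.9]
eef_rot: [3.141, 0.001, 2.926]
wrist_force: [0.2, 0.7, 0.5]
finger_gap: 93.9
[400.14489785  24.05672837 265.93529903] [3.14080103e+00 1.06785425e-03 2.92611467e+00] [[-0.001, -0.963, -0.27, 78.815], [1.0, -0.001, -0.0, -0.969], [-0.0, -0.27, 0.963, -179.028], [0.0, 0.0, 0.0, 1.0]] 270.6157970172867 0.013441196046551973
pan_centre [([548.0, -15.0, 46.0], 0.77), ([631.0, -39.0, 111.0], 0.2)]
petri [([508.0, 16.0, 59.0], 0.84), ([496.0, 196.0, 7.0], 0.73), ([745.0, 156.0, 7.0], 0.4)]
cover_push [([639.0, -33.0, 111.0], 0.58)]
```

View pics/w1.png

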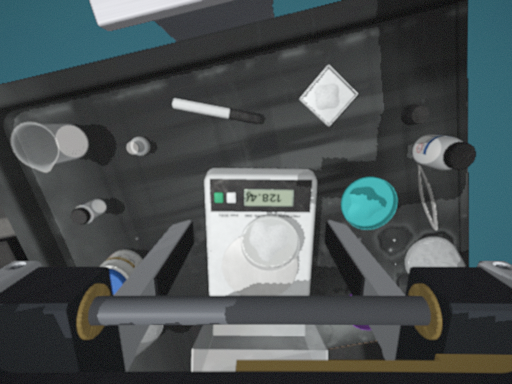

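The wrist view shows the balance upside down: display (262,198), dish (272,240) and pan (258,262), with the fingers on either side. Next I crop it with contrast stretched to locate the pan.

Run:
```python
import cv2,numpy as np
a=cv2.imread("pics/w1.png")[160:300,195:330]
a=cv2.resize(a,None,fx=4,fy=4,interpolation=cv2.INTER_CUBIC)
g=a[...,1].astype(float);print(np.percentile(g,[30,50,70,90,99]))
g=((g-170)*255/85).clip(0,255).astype(np.uint8);g=cv2.createCLAHE(4,(4,4)).apply(g)
cv2.imwrite("pics/crop2.png",g)
```

```text
[ 76. 162. 212. 232. 240.]
```

View pics/crop2.png

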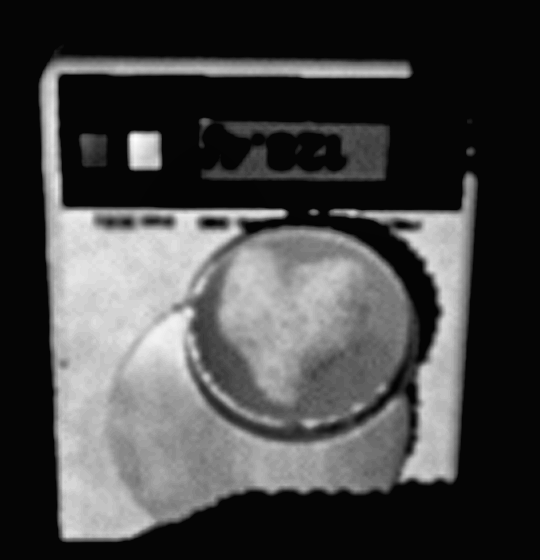

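Run:
```python
from h import *
from scipy.optimize import least_squares
p=manip.camera("wrist");s=manip.read_state();E=np.load("w1.npy")
c=lambda L:[(195+x/4,160+y/4) for x,y in L]
def fit(w,r=None):
    f=lambda q:np.hypot(*(w-q[:2]).T)-(r or q[2])
    o=least_squares(f,[550,0]+([] if r else [50]));return o.x.round(1),o.fun.round(1)
pan=onz(p,c([(108,420),(112,395),(130,352),(155,322),(180,306),(118,460),(135,500),(155,525),(410,400),(408,450),(397,488)]),56,E)
print(fit(pan),fit(pan,60))
d=onz(p,c([(187,320),(413,320),(300,225),(300,428),(222,250),(380,255),(220,400),(385,400)]),70,E);print(fit(d),fit(d,45))
L=onz(p,c([(58,90),(62,538),(470,180),(455,475)]),46,E);print(L.round(),np.degrees(np.arctan2(L[1,1]-L[0,1],L[1,0]-L[0,0])),np.degrees(np.arctan2(L[3,1]-L[2,1],L[3,0]-L[2,0])))
D=onz(p,c([(62,208),(460,211),(62,75),(410,75)]),46,E);print(D.round(1),np.degrees(np.arctan2(*(D[1]-D[0])))%180,np.degrees(np.arctan2(*(D[3]-D[2])))%180)
```

```text
(array([549.6,  -7.7,  61.5]), array([-0. , -0.3,  0.1,  0.8,  0.4, -1.7, -0.1,  1.3, -0.5, -0.8,  0.9])) (array([549.4,  -8.3]), array([ 0.8,  0.5,  1. ,  1.8,  1.5, -0.8,  0.9,  2.5,  1.7,  1.4,  3.1]))
(array([504.1,  17.5,  42.8]), array([ 0.2, -0.1, -0.6, -1.1,  0.9, -0.6, -0.3,  1.5])) (array([504.3,  17.5]), array([-2. , -2.2, -2.6, -3.5, -1.2, -2.6, -2.6, -0.8]))
[[ 399.  -53.]
 [ 589. -103.]
 [ 468.   93.]
 [ 595.   66.]] -14.698486939781437 -12.15853428734595
[[444.8 -64. ]
 [479.4  87.4]
 [393.6 -50.1]
 [421.8  77.9]] 12.883376506305167 12.4178813284451
```

Fits: pan centre about (549.5, -8), dish about (504, 17.5), straight back about -12.7°. The dish is 50 mm forward and 15 mm left, so I'll push it diagonally at -29.3° with two parted fingertips.

```bash
python3 -m crank '[{"offset":[0.01,0.01,-0.02],"spin":-4},{"offset":[0.02,0.02,-0.05],"spin":-9},{"offset":[0.03,0.03,-0.08],"spin":-14},{"offset":[0.034,0.033,-0.11],"spin":-17},{"offset":[0.034,0.033,-0.14],"spin":-17},{"offset":[0.034,0.033,-0.17],"spin":-17},{"offset":[0.034,0.033,-0.19],"spin":-17},{"offset":[0.034,0.033,-0.196],"spin":-17}]' 0.53 10
python3 - <<'E'
from h import *
s=manip.read_state();p=manip.camera("wrist");print(s["eef_pos"],s["eef_rot"],s["finger_gap"])
np.save("w2.npy",ext(p,s));cv2.imwrite("pics/w2.png",p["pixels"][...,::-1])
E
```

```text
clock: 3.3
eef_pos: [431.9, 60.4, 67.1]
eef_rot: [-3.14, -0.003, 2.632]
wrist_force: [0.8, -0.8, -0.7]
finger_gap: 50.3
[431.90461824  60.35504082  67.14485971] [-3.14024533 -0.00318459  2.63213359] 50.347833850968314
```

View pics/w2.png

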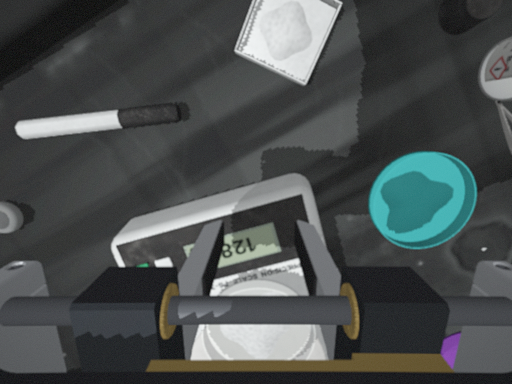

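```bash
python3 -m crank '[{"offset":[0,-0.001,-0.005],"spin":0},{"offset":[0.009,-0.007,-0.005],"spin":0},{"offset":[0.018,-0.0125,-0.005],"spin":0},{"offset":[0.025,-0.0165,-0.005],"spin":0},{"offset":[0.030,-0.0195,-0.005],"spin":0},{"offset":[0.035,-0.022,-0.005],"spin":0},{"offset":[0.039,-0.0242,-0.005],"spin":0},{"offset":[0.0435,-0.0267,-0.005],"spin":0}]' && python3 -m crank '[{"offset":[0.004,-0.0022,0],"spin":0},{"offset":[0.008,-0.0045,0],"spin":0},{"offset":[0.012,-0.0067,0],"spin":0},{"offset":[0.016,-0.009,0],"spin":0},{"offset":[0.019,-0.0107,0],"spin":0},{"offset":[0.022,-0.0124,0],"spin":0},{"offset":[0.024,-0.0135,0],"spin":0},{"offset":[0.024,-0.0135,0],"spin":0}]'
python3 - <<'E'
from h import *
s=manip.read_state();p=manip.camera("wrist");print(s["eef_pos"],s["eef_rot"],s["finger_gap"])
np.save("w3.npy",ext(p,s))
t=manip.camera("top");cv2.imwrite("pics/t3.png",t["pixels"][...,::-1])
for q in(p,t):print([(np.round(d["location"]).tolist(),round(d["conf"],2)) for d in manip.search_frame(q,"petri")][:3])
a=cv2.resize(p["pixels"][200:340,160:360,::-1],None,fx=2.5,fy=2.5);b=cv2.resize(t["pixels"][140:275,220:325,::-1],None,fx=2.6,fy=2.6)
c=np.zeros((360,773,3),np.uint8);c[:350,:500]=a;c[:351,500:]=b;cv2.imwrite("pics/c3.png",c)
E
```

```text
clock: 4.02
eef_pos: [476.2, 33.3, 62.9]
eef_rot: [-3.141, -0.003, 2.632]
wrist_force: [-1.9, 0.3, 0.0]
finger_gap: 49.9
clock: 4.68
eef_pos: [500.5, 19.6, 62.9]
eef_rot: [-3.141, -0.003, 2.632]
wrist_force: [0.5, -0.4, 1.0]
finger_gap: 49.8
[500.52267383  19.55197663  62.87558687] [-3.14063086e+00 -2.58310581e-03  2.63153906e+00] 49.81898463076743
[([500.0, 197.0, 5.0], 0.92), ([528.0, 3.0, 61.0], 0.72), ([669.0, 153.0, 5.0], 0.59)]
[([502.0, 196.0, -1.0], 0.8), ([706.0, 176.0, 5.0], 0.63)]
```

View pics/c3.png

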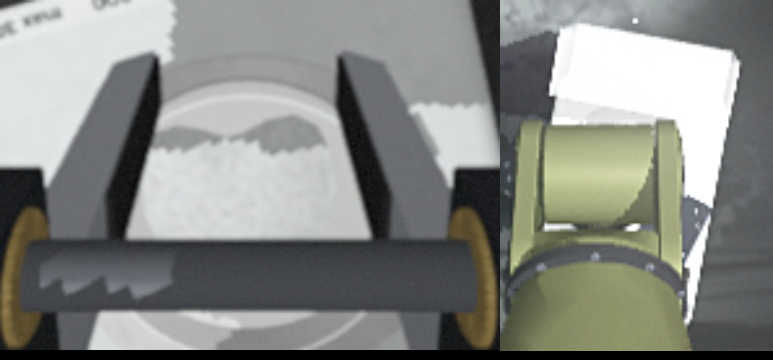

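```bash
python3 -m crank '[{"offset":[0.002,-0.0011,0],"spin":0},{"offset":[0.004,-0.0022,0],"spin":0},{"offset":[0.006,-0.0034,0],"spin":0},{"offset":[0.008,-0.0045,0],"spin":0},{"offset":[0.008,-0.0045,0],"spin":0},{"offset":[0.000,0,0],"spin":0},{"offset":[-0.02,0.011,0],"spin":0},{"offset":[-0.035,0.02,0],"spin":0}]' && python3 -m crank '[{"offset":[-0.02,0,0.03],"spin":0},{"offset":[-0.03,-0.005,0.06],"spin":5},{"offset":[-0.04,-0.01,0.09],"spin":10},{"offset":[-0.05,-0.015,0.12],"spin":15},{"offset":[-0.05,-0.015,0.15],"spin":17},{"offset":[-0.05,-0.015,0.18],"spin":17},{"offset":[-0.05,-0.015,0.2],"spin":17},{"offset":[-0.05,-0.015,0.2],"spin":17}]' 1
python3 - <<'E'
from h import *
s=manip.read_state();p=manip.camera("wrist");print(s["eef_pos"],s["eef_rot"],s["finger_gap"])
np.save("w4.npy",ext(p,s))
cv2.imwrite("pics/w4.png",p["pixels"][...,::-1])
print([(np.round(d["location"]).tolist(),round(d["conf"],2)) for d in manip.search_frame(p,"petri")][:3])
u,v=proj(p,[[550,-8,56]],ext(p,s))[0].astype(int);print(u,v)
x0,y0=u-70,v-90
a=cv2.resize(p["pixels"][y0:y0+150,x0:x0+140],None,fx=4,fy=4,interpolation=cv2.INTER_CUBIC);g=((a[...,1].astype(float)-160)*255/90).clip(0,255).astype(np.uint8)
cv2.imwrite("pics/c4.png",cv2.createCLAHE(4,(4,4)).apply(g));print(x0,y0)
E
```

```text
clock: 5.55
eef_pos: [463.5, 40.3, 62.5]
eef_rot: [-3.14, -0.004, 2.631]
wrist_force: [0.2, 0.3, -0.2]
finger_gap: 49.7
clock: 6.22
eef_pos: [414.1, 25.5, 266.3]
eef_rot: [-3.141, 0.003, 2.928]
wrist_force: [0.1, -0.7, -0.1]
finger_gap: 93.9
[414.06330405  25.50888183 266.28092269] [-3.14135022e+00  2.69483290e-03  2.92811885e+00] 93.91820282032448
[([551.0, -8.0, 60.0], 0.78), ([497.0, 195.0, 4.0], 0.69)]
257 259
187 169
```

View pics/c4.png

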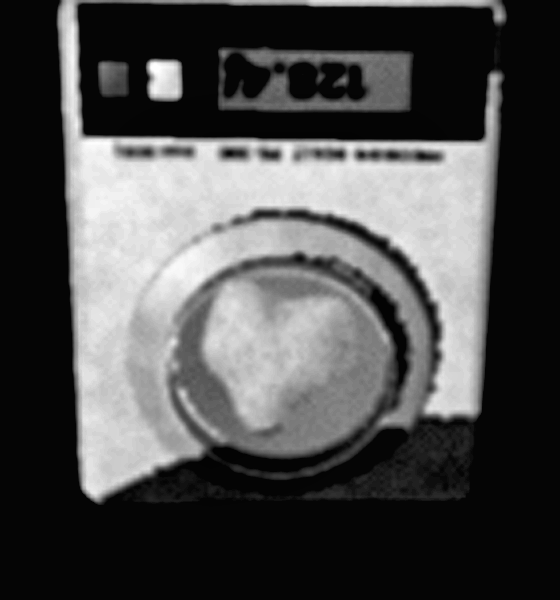

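Run:
```python
from h import *
from scipy.optimize import least_squares
p=manip.camera("wrist");E=np.load("w4.npy")
c=lambda L:[(187+x/4,169+y/4) for x,y in L]
def fit(w,r=None):
    f=lambda q:np.hypot(*(w-q[:2]).T)-(r or q[2])
    o=least_squares(f,[550,0]+([] if r else [50]));return o.x.round(1),o.fun.round(1)
pan=onz(p,c([(126,350),(135,310),(165,258),(200,230),(285,212),(350,225),(400,262),(425,310),(435,355),(410,425),(140,400),(160,440)]),56,E)
print(fit(pan),fit(pan,60))
d=onz(p,c([(168,370),(398,368),(285,478),(200,445),(370,445)]),70,E);print(fit(d),fit(d,45))
D=onz(p,c([(80,133),(485,140)]),46,E);print(D.round(1),np.degrees(np.arctan2(*(D[1]-D[0])))%180)
```

```text
(array([547.2,  -7.6,  61.5]), array([ 0.2, -0.8,  0. ,  0.6, -0.2,  0.5,  0.2, -1. ,  0.3,  0. , -1.1,
        1.2])) (array([546. ,  -7.5]), array([1.5, 0.2, 0.6, 1. , 0.2, 1.1, 1.2, 0.3, 2. , 2.3, 0.6, 3.2]))
(array([549.5,  -6.7,  44.7]), array([ 0.2, -0.3, -0.1, -0.3,  0.4])) (array([549.2,  -6.6]), array([-0.1, -0.6, -0.1, -0.3,  0.3]))
[[442.8 -64. ]
 [478.9  88.4]] 13.33031992677744
```

Dish is about 2–3 mm from the pan centre by the fit, well inside 12 mm. Next I fit the cover's angle and hinge using its masks.

Run:
```python
from h import *
from scipy.optimize import minimize
V=[];S=[]
for n in("scene","top"):
    p=manip.camera(n)
    for k in("cover_push","pan_centre"):
        m=manip.masks_of(p,k)
        print(n,k,[(round(d["conf"],2),int(d["mask"].sum()),np.argwhere(d["mask"]).min(0).tolist(),np.argwhere(d["mask"]).max(0).tolist()) for d in m][:3])
        if k=="cover_push" and m: V.append((p,m[0]["mask"]))
    S.append((n,p))
def corners(q,dx,dy,psi=np.radians(-12.9)):
    b=np.array([np.cos(psi),np.sin(psi),0]);l=np.array([-b[1],b[0],0]);H=np.array([548+dx,-8+dy,50])+74*b
    return np.array([H-(f*np.cos(q)-u*np.sin(q))*b+[0,0,f*np.sin(q)+u*np.cos(q)]+s*78*l for f in(0,153) for u in(0,55) for s in(-1,1)])
def hull(p,C): 
    m=np.zeros((384,512),np.uint8);cv2.fillConvexPoly(m,cv2.convexHull((proj(p,C,ext(p))*16).astype(np.int32)),1,shift=4);return m>0
def cost(x):
    r=0
    for p,m in V:
        h=hull(p,corners(*x));r-=(h&m).sum()/(h|m).sum()
    return r
best=min((minimize(cost,[q,0,0],method="Nelder-Mead",options=dict(initial_simplex=[[q,0,0],[q+.1,0,0],[q,12,0],[q,0,12]])) for q in(1.1,1.25,1.4)),key=lambda o:o.fun)
print(best.x,best.fun,[(q,round(cost([q,0,0]),3)) for q in(1.1,1.2,1.25,1.3,1.35,1.4)])
out=[]
for n,p in S:
    im=p["pixels"][...,::-1].copy();m=[M for P,M in V if P is p]
    big=cv2.resize(im,None,fx=4,fy=4,interpolation=cv2.INTER_CUBIC)
    for C,col in((corners(*best.x),(0,0,255)),(corners(1.4,0,0),(0,255,0))):
        P=(proj(p,C,ext(p))*4).astype(int)
        for i in range(8):
            for j in range(i):
                if bin(i^j).count("1")==1:cv2.line(big,tuple(map(int,P[i])),tuple(map(int,P[j])),col,1)
    x,y=((185,125) if n=="scene" else (225,135))
    out.append(big[y*4:y*4+480,x*4:x*4+400])
cv2.imwrite("pics/cov.png",np.hstack(out))
```

```text
scene cover_push [(0.61, 3321, [131, 190], [219, 241])]
scene pan_centre [(0.66, 6513, [132, 190], [234, 307])]
top cover_push [(0.83, 2062, [149, 239], [189, 311]), (0.41, 1017, [184, 252], [218, 288])]
top pan_centre [(0.96, 4007, [149, 231], [236, 311])]
[ 1.25980081 -2.17045238  0.03497213] -1.9413035553638136 [(1.1, np.float64(-1.503)), (1.2, np.float64(-1.78)), (1.25, np.float64(-1.913)), (1.3, np.float64(-1.734)), (1.35, np.float64(-1.492)), (1.4, np.float64(-1.318))]
```

View pics/cov.png

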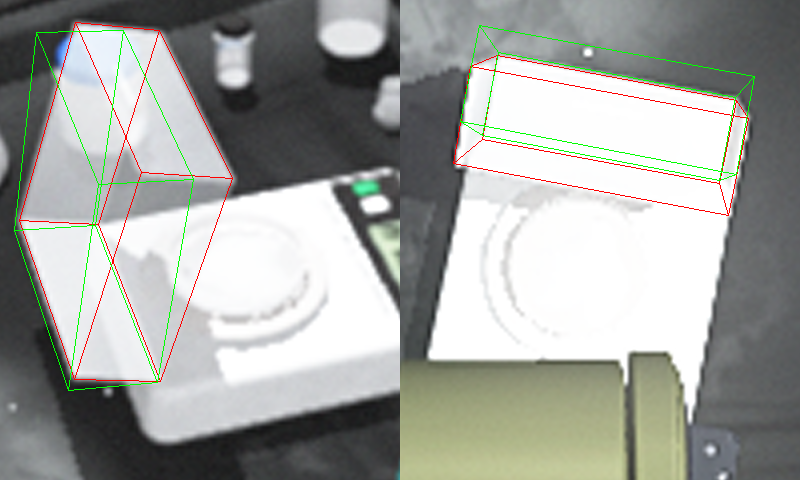

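Overlay: the fitted box (red) matches the cover in both views; angle 1.26 rad, hinge at (618,-24.5). I go over the cover with shut fingers, then down behind it.

```bash
python3 -m crank '[{"offset":[0.03,-0.007,0],"spin":0},{"offset":[0.065,-0.015,0],"spin":-1},{"offset":[0.1,-0.024,0],"spin":-1},{"offset":[0.135,-0.033,0],"spin":-1},{"offset":[0.17,-0.042,0],"spin":-1},{"offset":[0.205,-0.05,0],"spin":-1},{"offset":[0.235,-0.057,0],"spin":-1},{"offset":[0.248,-0.06,0],"spin":-1}]' 0 10 && python3 -m crank '[{"offset":[0,0,0],"spin":0},{"offset":[0,0,-0.02],"spin":0},{"offset":[0,0,-0.04],"spin":0},{"offset":[0,0,-0.06],"spin":0},{"offset":[0,0,-0.075],"spin":0},{"offset":[0,0,-0.078],"spin":0},{"offset":[0,0,-0.078],"spin":0},{"offset":[0,0,-0.078],"spin":0}]'
python3 - <<'E'
import numpy as np
from cell import manip
e=manip.read_state()["eef_pos"];H=np.array([618,-24.5]);b=np.array([.975,-.223])
for q in(1.26,1.15,1.05,.95,.85,.75,.65,.55,.45,.35,.25,.15,.07,0):
    c,s=np.cos(q),np.sin(q);print(q,np.r_[H+(8-128*c+55*s)*b,50+128*s+55*c].round(1))
E
```

```text
clock: 7.33
eef_pos: [663.5, -35.7, 259.8]
eef_rot: [-3.14, -0.007, 2.91]
wrist_force: [0.2, 0.1, 0.1]
finger_gap: 44.4
clock: 8.0
eef_pos: [663.5, -35.5, 182.9]
eef_rot: [-3.14, -0.006, 2.91]
wrist_force: [0.0, -0.7, 1.1]
finger_gap: 0.4
1.26 [638.7 -29.2 188.7]
1.15 [623.8 -25.8 189.3]
1.05 [610.2 -22.7 188.4]
0.95 [596.8 -19.7 186.1]
0.85 [583.7 -16.7 182.5]
0.75 [571.  -13.8 177.5]
0.65 [558.9 -11.  171.2]
0.55 [547.4  -8.4 163.8]
0.45 [536.7  -5.9 155.2]
0.35 [527.   -3.7 145.6]
0.25 [518.1  -1.7 135. ]
0.15 [5.104e+02 1.000e-01 1.235e+02]
0.07 [505.1   1.3 113.8]
0 [501.    2.3 105. ]
```

```bash
python3 -m crank '[{"offset":[-0.01,0.002,0.005],"spin":0},{"offset":[-0.02,0.005,0.006],"spin":0},{"offset":[-0.025,0.006,0.006],"spin":0},{"offset":[-0.031,0.007,0.006],"spin":0},{"offset":[-0.037,0.0085,0.006],"spin":0},{"offset":[-0.043,0.01,0.0055],"spin":0},{"offset":[-0.048,0.0115,0.0055],"spin":0},{"offset":[-0.0535,0.0125,0.0055],"spin":0}]'
python3 - <<'E'
from h import *
s=manip.read_state();print(s["wrist_force"])
a=[cv2.resize(manip.camera("scene")["pixels"][110:240,160:320,::-1],None,fx=3,fy=3),cv2.resize(manip.camera("wrist")["pixels"][...,::-1],(320,390))]
cv2.imwrite("pics/c5.png",np.hstack(a))
E
```

```text
clock: 8.67
eef_pos: [609.5, -22.9, 188.2]
eef_rot: [-3.14, -0.006, 2.91]
wrist_force: [1.1, -0.6, 0.3]
finger_gap: 0.6
[ 1.08833823 -0.5520229   0.26854329]
```

View pics/c5.png

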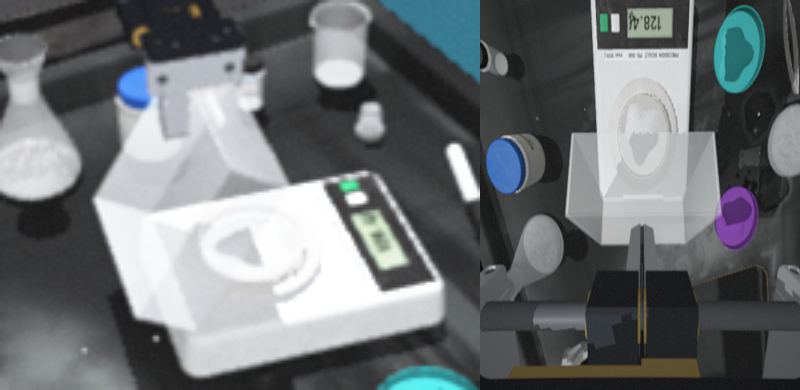

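The tip is behind the clear face and the cover is swinging; the dish stays centred on the pan. Following the arc down.

```bash
python3 -m crank '[{"offset":[-0.0127,0.0032,-0.002],"spin":0},{"offset":[-0.0258,0.0062,-0.0057],"spin":0},{"offset":[-0.0385,0.0091,-0.0107],"spin":0},{"offset":[-0.0506,0.0119,-0.017],"spin":0},{"offset":[-0.0621,0.0145,-0.0244],"spin":0},{"offset":[-0.0728,0.017,-0.033],"spin":0},{"offset":[-0.0825,0.0192,-0.0426],"spin":0},{"offset":[-0.0914,0.0212,-0.0532],"spin":0}]'
```

```text
clock: 9.43
eef_pos: [517.6, -1.6, 135.0]
eef_rot: [-3.14, -0.006, 2.91]
wrist_force: [1.0, -0.5, -0.2]
finger_gap: 0.7
```

Rest of the arc, in slower steps, then pressing about 2 mm past shut.

```bash
python3 -m crank '[{"offset":[-0.004,0.001,-0.0057],"spin":0},{"offset":[-0.0077,0.0018,-0.0115],"spin":0},{"offset":[-0.0104,0.0024,-0.0164],"spin":0},{"offset":[-0.013,0.003,-0.0212],"spin":0},{"offset":[-0.015,0.0035,-0.0256],"spin":0},{"offset":[-0.0166,0.0039,-0.0295],"spin":0},{"offset":[-0.0166,0.0039,-0.031],"spin":0},{"offset":[-0.0166,0.0039,-0.032],"spin":0}]' && python3 -m crank '[{"offset":[0,0,0],"spin":0},{"offset":[0,0,-0.001],"spin":0},{"offset":[0,0,-0.001],"spin":0},{"offset":[0,0,-0.001],"spin":0},{"offset":[0,0,-0.001],"spin":0},{"offset":[0,0,-0.001],"spin":0},{"offset":[0,0,-0.001],"spin":0},{"offset":[0,0,-0.001],"spin":0}]'
```

```text
clock: 10.1
eef_pos: [501.2, 2.4, 104.6]
eef_rot: [-3.14, -0.005, 2.91]
wrist_force: [-14.8, 0.7, 32.2]
finger_gap: 0.7
clock: 10.77
eef_pos: [501.6, 2.3, 104.9]
eef_rot: [-3.14, -0.004, 2.91]
wrist_force: [-6.8, 0.9, 18.4]
finger_gap: 0.7
```

A firm stop at z=105 (32 N up) matches the shut height. I lift and look.

```bash
python3 -m crank '[{"offset":[0,0,0.005],"spin":0},{"offset":[0,0,0.02],"spin":0},{"offset":[0,0,0.05],"spin":0},{"offset":[-0.03,0,0.08],"spin":0},{"offset":[-0.06,0.01,0.11],"spin":0},{"offset":[-0.09,0.02,0.14],"spin":0},{"offset":[-0.11,0.02,0.16],"spin":0},{"offset":[-0.11,0.02,0.16],"spin":0}]'
python3 - <<'E'
from h import *
s=manip.read_state();p=manip.camera("wrist");sc=manip.camera("scene");E=ext(p,s);print(s["eef_pos"])
np.save("w6.npy",E)
for q in(p,sc):print([(np.round(d["location"]).tolist(),round(d["conf"],2)) for k in("petri","pan_centre") for d in manip.search_frame(q,k)][:4])
psi=np.radians(-12.9);b=np.array([np.cos(psi),np.sin(psi),0]);l=np.array([-b[1],b[0],0]);H=np.array([546,-8,50])+74*b
def draw(p,E,x,y,w,h,k):
    big=cv2.resize(np.ascontiguousarray(p["pixels"][...,::-1]),None,fx=k,fy=k,interpolation=cv2.INTER_CUBIC)
    P=(proj(p,[H-f*b+[0,0,u]+t*78*l for f in(0,153) for u in(0,55) for t in(-1,1)],E)*k).astype(int)
    for i in range(8):
        for j in range(i):
            if bin(i^j).count("1")==1:cv2.line(big,tuple(map(int,P[i])),tuple(map(int,P[j])),(0,0,255),1)
    return big[y*k:(y+h)*k,x*k:(x+w)*k]
cv2.imwrite("pics/c6.png",np.hstack([draw(sc,ext(sc),185,130,130,125,3),draw(p,E,190,165,130,125,3)]))
E
```

```text
clock: 11.43
eef_pos: [390.5, 22.8, 269.5]
eef_rot: [3.142, 0.004, 2.911]
wrist_force: [0.3, -0.5, 0.4]
finger_gap: 0.4
[390.46346434  22.75241144 269.49072944]
[([681.0, 175.0, 7.0], 0.72), ([497.0, 193.0, 7.0], 0.7), ([453.0, 24.0, 45.0], 0.86)]
[([493.0, 191.0, 8.0], 0.93), ([704.0, 168.0, 7.0], 0.88), ([550.0, 48.0, 83.0], 0.56)]
```

View pics/c6.png

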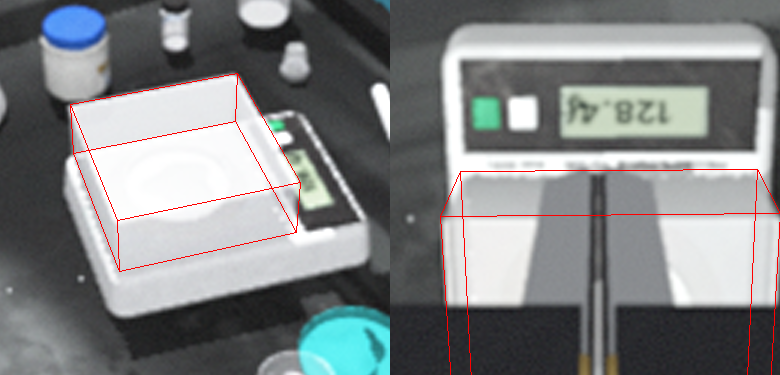

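The shut-cover model drawn over both views lines up with the real cover, and the dish shows centred beneath it at about (180,185) in the left view. Handing in.

```bash
python3 -c "
from cell import manip
print(manip.sign_off())"
```

```text
the job is handed in; nothing more can be done
None
```

The dish is centred on the pan and the wind cover is shut over it. I handed the job in at about 11.5 s on the robot clock, and `sign_off()` gave no verdict.

- **Dish:** I pushed it back with two parted fingertips. Before closing the cover, a fit from the wrist camera put it about 2–3 mm from the pan's centre (limit 12 mm).
- **Cover:** I pushed it down from behind with shut fingers until it stopped firmly at z ≈ 105 mm, its shut height. The contact force peaked at about 35 N, well under the 120 N wrist limit.
- **Final check:** The drawn outline of the shut cover matched both camera views, and the dish showed centred underneath. The balance showed no visible shift. The tool was well clear of everything.
- **What disagreed or went unmeasured:** With the cover shut, the network no longer detected the dish through it. Its final position therefore rests on the earlier fit and on looking at the picture. The starting cover angle measured about 1.26 rad rather than the 1.40 open stop. I didn't measure the jar, vial, bottle and flask again, but the tool never went near them.

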